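# Unlock the proofing stage and slide it home

## Robot

A 6-joint arm with a two-finger parallel gripper is mounted at the origin on a cart in front of the work surface, level with it; the furniture and walls round the work are solid. World frame = base frame: x ahead of the robot, y to its left, z up, the work surface at z = 0. Lengths are in mm, angles in rad, forces in N, time in s.
With the tool pointing down it reaches from about 350 to 925 mm from the base axis. Payload 6.4 kg.
Tool frame: the origin (TCP) lies at the very end of the fingers, on their centre line; the grasp point (between the pads) lies 19 mm behind it (bot.pinch_z is the z of the grasp point in the tool frame, in mm); z points along the fingers, y is the line along which they close (so a half turn about z gives the same grasp; the last joint's range is limited). The gripper opens to 94 mm and grips with 3 to 60 N. Pads are 16 mm wide; open, the fingers measure 119 mm over their backs; the gripper's body (75 mm by 177 mm) begins 78 mm behind the grasp point.
Start: joints at [1.131, 0.245, 1.558, -0, 1.339, -0.174], TCP at [170.739, 627.186, 205.455] pointing down, gripper open.
Joint ranges: [-3.13, 3.13], [-1.02, 2.26], [0.13, 2.54], [-0.95, 4.09], [0.21, 2.88], [-2.74, 2.74]. Speed limits (rad/s): [2.57, 2.57, 3.14, 3.14, 3.14, 3.14].

## Interface

Orientations are given as [roll, pitch, yaw] about the fixed x, y, z axes, in that order (R = Rz(yaw) Ry(pitch) Rx(roll)).
In Python, from plant import bot gives the robot as it stands.
- The arm moves only by the tool send_rows, never from a script. Its arguments are lists of equal length, an entry for each row: "translation": the shift along the tool's x, y, z in mm, a list of three; "turn": the turn, a rotation vector about the tool's x, y, z in degrees, a list of three. A call has 1 to 5 rows; each row is the pose to reach, as a shift and turn from the pose commanded when the call began, along the tool's axes at that moment; what a row does not reach only later rows make up. A row lasts 1/12 s, in which the tool goes at most 41.7 mm and 7.16 degrees, less where a joint would pass 70% of its speed; a pose out of reach is approached as far as the arm can. A call with a gripper value outside its range is refused whole. "gripper" is the finger opening in mm, from 0 to 94, set as the call begins (left out, the last holds). The fingers move at their own pace and stop on an object; the grip force is fixed at half the most. Time passes only in rows, so rows that repeat a pose let the fingers close. It gives the time, the measured TCP pose, the force, the opening and the grip force at its end, in the units of the state.
- bot.get_obs(): the state, without advancing time (a new reading comes with each control period).
- bot.grab_frame(name): name is "scene" or "top" or "wrist"; returns a dict with "image" (400x640x3 uint8, blue, green, red), "range_z" (400x640 float32, mm along the optical axis (not along the pixel's ray), 0 where there is no reading), "fx", "fy", "cx", "cy" (pixels), "k1" (the pictures are not rectified: a ray, as slopes to the right and down, at radius r is drawn at 1 + k1 r^2 times it, then the intrinsics apply), "view" (4x4, takes a point from world to camera coordinates); the wrist camera has in their place "hand_eye" (4x4, takes a point from camera to tool coordinates, whose origin is the TCP and whose axes are the flange's). Camera axes: x right, y down, z forward; pixel columns grow to the right and rows downward; lengths in mm; the calibration is good to about 2 mm. A picture is of the moment at which its call begins: read the wrist's pose just before it.
- bot.close_job(): hands the job in; it is judged then, once.
The state is a dict: "clock": time; "joint_pos": joint angles; "qd": joint speeds; "joint_torque": joint torques, N m; "position": TCP position; "tcp_rot": TCP orientation; "force": force on the tool from outside, world axes, zero at the start; "moment": the same for the moment, N m; "width": finger opening in mm; "finger_force": force on a finger pad.
Only numpy, scipy, OpenCV 4.12 (cv2) and the standard library are available. Lean on these libraries where they do the work, as an engineer would, in place of code of your own. Each camera call takes 0.05 s, during which the arm holds its last target. There are 200 camera calls.

## Task

Press down the lock button on the carriage of the proofing stage with your fingertips, and keep it held down while you push the carriage, in one go, along its bed all the way to the end stop. Then let go and come clear, so that the button springs back up and locks the carriage there. Only press and push: leave the tin, baren, clip and gouge lying by the stage where they are.

Things in the scene. Friction and masses are not known exactly. Their poses are not given: they have to be found in the camera images.
- stage: Proofing stage, fixed, in a new place and direction each time: dark steel bed 296 x 92 x 10 mm with two notched racks (tops 35 mm up) that carry the carriage. Origin on the worktop under the middle of the button's path; +x is the level direction in which the carriage slides to the end stop, z up. Bed from x = -173 to 123 mm; end stop, a block across the bed, 56 mm high, at x = 96 to 119 mm.
- button_top (a point): Middle of the top of the lock button, a flat black ribbed pad 46 mm long (slide direction) x 40 mm wide on the carriage, 67 mm above the worktop when up; moves with it. Goes straight down 12 mm against a light spring (2 N at first, 5 N fully down). The carriage is free only once it is pressed 7 to 8 mm; notches every 30 mm lock it again if it is let up on the way.
- push_face (a point): Middle of the upper rear face of the push plate, 80 mm above the worktop: upright aluminium plate 56 mm wide, 6 thick, top at 94 mm, fixed to the carriage 27 mm ahead of the button's middle. A fingertip standing on the button pushes the carriage by bearing on this face. Behind the button the carriage bears a lino block 60 x 70 mm, top at 60 mm, its edge 36 mm behind the button's middle.
- stop_face (a point): Middle of the face of the end stop's rubber pad, 40 above the worktop, where the front edge of the carriage comes to rest. (Sizes in mm.)
- carriage_front (a point): Middle of the front edge of the carriage plate, 40 above the worktop, 36 ahead of the button's middle; it meets stop_face at the end of the travel. (Sizes in mm.)
- carriage (a joint): Travel of the carriage along the stage's +x, m: 0 at the start, 0.12 at the end stop. It slides with about 2 N of friction and weighs 0.5 kg.
- lock_button (a joint): How far the button is pressed, m: 0 up (locked, in a notch), 0.012 fully down; between two notches it cannot come up past about 0.007.
- ink_tin_1: Round ink tin, 70 across, 61 high, beside the stage; origin under its middle. To be left alone. (Sizes in mm.)
- baren: Round black baren with a wooden strap handle, 100 across, 40 high, beside the stage; origin under its middle. To be left alone. (Sizes in mm.)
- clip_b: Grey binder clip, 26 x 50 x 35 high, beside the stage; origin under its middle. To be left alone. (Sizes in mm.)
- gouge_0: Gouge with a short wooden handle, 108 x 25 x 19, lying beside the stage; origin under its middle. To be left alone. (Sizes in mm.)

How it is judged:
By the outcome, as a careful person would: the job done as asked, in the order asked, and still so for the second after the job is handed in, with the robot touching nothing.
It also fails if it takes over 38 s, if anything falls off the work surface, if the arm or the gripper's body presses on something with over 40 N, if the wrist force passes 120 N, or if a joint passes its speed limit or range.

## Working session

There is one attempt and no reset: what is moved stays moved. The work goes in short steps, Python scripts to look and compute and a tool call to move; the robot and the scene stay as the last step left them, time stands still between calls to the robot, and variables do not carry over. Pictures are saved under pics/ and viewed, at most 10 in all, crops included, and the job is handed in when it is done.

Besides the shell and the picture viewer there is one more tool, called after "Emit:" by a JSON object that holds its "fn" and its "kwargs". send_rows: Moves the arm, as the interface text tells. Its arguments: {"type":"object","properties":{"translation":{"type":"array"},"turn":{"type":"array"},"gripper":{"type":"number"}},"required":["translation","turn"]}

```bash
mkdir -p pics
cat > h.py <<'E'
import numpy as np, cv2, pickle
from plant import bot
def snap(n,f):
    o=bot.get_obs(); d=bot.grab_frame(n); d['obs']=o
    cv2.imwrite(f'pics/{f}.png',d['image']); pickle.dump(d,open(f'pics/{f}.pkl','wb')); return d
def load(f): return pickle.load(open(f'pics/{f}.pkl','rb'))
def world(d,u,v,z=None):
    K=np.array([[d['fx'],0,d['cx']],[0,d['fy'],d['cy']],[0,0,1]])
    s=cv2.undistortPoints(np.array([[[u,v]]],float),K,np.array([d['k1'],0,0,0.]))[0,0]
    r=np.array([s[0],s[1],1])
    T=np.linalg.inv(d['view'])
    if z is None:
        p=np.median(d['range_z'][int(v)-1:int(v)+2,int(u)-1:int(u)+2])*r
        return T[:3,:3]@p+T[:3,3]
    c=T[:3,3]; w=T[:3,:3]@r
    return c+w*(z-c[2])/w[2]
E
python3 - <<'E'
from h import *
for n in('top','scene'): snap(n,n+'0')
o=bot.get_obs(); print(o['position'],o['tcp_rot'],o['clock'],o['force'])
E
```

```text
[170.52317497 626.69526383 204.48049001] [-3.13992917e+00 -2.63923793e-04  2.87579421e+00] 0.1 [-0.64755196 -0.09326865  0.91475216]
```

View pics/top0.png

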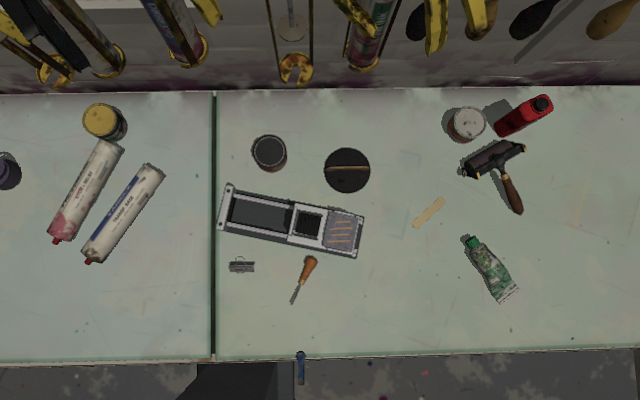

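View pics/scene0.png

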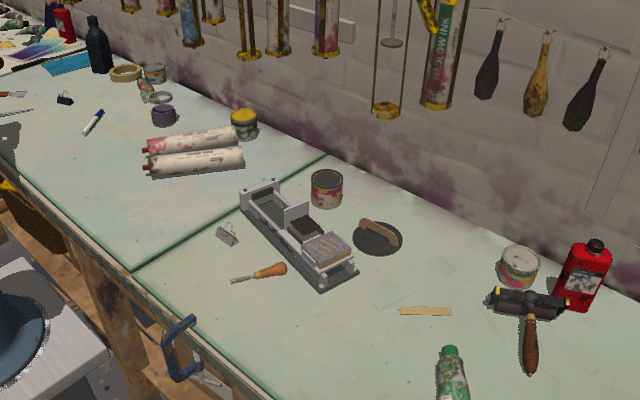

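The top view shows the stage: end stop at left (~226,210), push plate (~292,220), button (~308,224), lino (~342,231). I'll enlarge that part.

Run:
```python
from h import *
d=load('top0')
c=cv2.resize(d['image'][170:270,210:370],None,fx=5,fy=5,interpolation=cv2.INTER_CUBIC); cv2.imwrite('pics/crop.png',c)
for u,v in [(226,205),(308,224),(342,231),(260,211),(293,218),(200,300),(269,150),(347,170),(242,264),(302,275)]: print(u,v,world(d,u,v).round(1))
print(world(d,308,224,67))
```

```text
226 205 [579.1 -78.1  55.1]
308 224 [ 536.5 -241.3   67.7]
342 231 [ 521.7 -308.7   58.6]
260 211 [ 570.2 -141.3   10.2]
293 218 [ 546.8 -212.7   93.3]
200 300 [ 3.888e+02 -1.470e+01 -2.000e-01]
269 150 [ 689.9 -165.3   56.2]
347 170 [ 654.  -327.3   11.7]
242 264 [ 460.9 -103.8   14.1]
302 275 [ 435.4 -226.9   13.2]
[ 536.56570836 -241.30274384   67.        ]
```

View pics/crop.png

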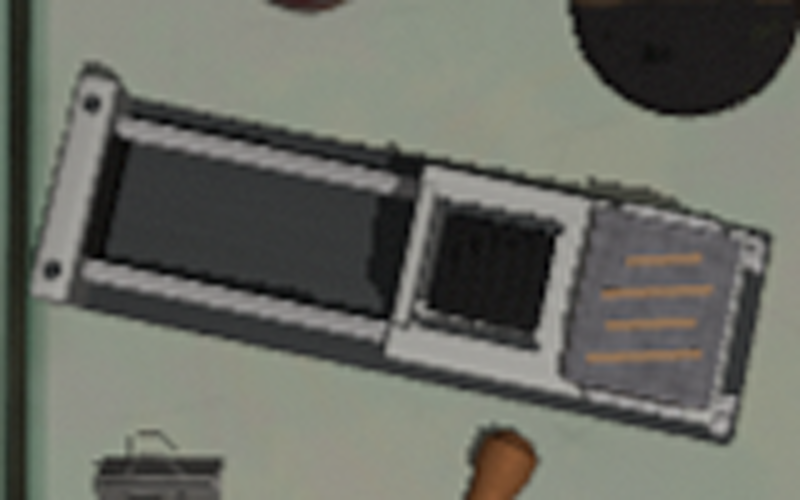

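Crop (5x, offset 210,170): button centre (492,273), stop screws (92,103) and (52,270), racks (120,122)→(398,186) and (88,270)→(386,336), lino corners (592,203),(748,232),(715,410),(568,378).

Run:
```python
from h import *
d=load('top0')
P=lambda x,y,z:world(d,210+(x+.5)/5-.5,170+(y+.5)/5-.5,z)
ang=lambda a,b:np.degrees(np.arctan2(*(b-a)[[1,0]]))
print(ang(P(398,186,35),P(120,122,35)),ang(P(386,336,35),P(88,270,35)))
s=P(92,103,56);t=P(52,270,56);print('stop',(s+t)/2,ang(t,s)+90, ang(P(492,273,67),(s+t)/2))
print('btn',P(492,273,67))
l=(P(592,203,60)+P(748,232,60)+P(715,410,60)+P(568,378,60))/4;print('lino',l,ang(l,(s+t)/2))
```

```text
75.73183237324308 76.2441956161882
stop [575.45417327 -74.35875601  56.        ] 76.73196845485766 76.75819136548854
btn [ 536.17128768 -241.29417841   67.        ]
lino [ 522.35699028 -306.11191593   60.        ] 77.0956252646117
```

```bash
cat >> h.py <<'E'
from scipy.spatial.transform import Rotation as Ro
def shift(p):
    o=bot.get_obs(); R=Ro.from_euler('xyz',o['tcp_rot']).as_matrix()
    return R.T@(np.array(p)-o['position'])
E
python3 -c "
from h import *
print(shift([527,-280,205]))"
```

```text
[-5.82128788e+02 -7.81215706e+02  6.26393325e-01]
```

Emit:
{"fn": "send_rows", "kwargs": {"translation": [[-24,-32,0],[-48,-64,0],[-72,-96,0],[-96,-128,0],[-120,-160,0]], "turn": [[0,0,0],[0,0,0],[0,0,0],[0,0,0],[0,0,0]], "gripper": 0}}

```text
clock: 0.52
position: [244.4, 439.4, 204.8]
tcp_rot: [-3.141, -0.0, 2.877]
force: [1.1, 0.0, 0.3]
width: 64.1
finger_force: 0.0
```

Emit:
{"fn": "send_rows", "kwargs": {"translation": [[-24,-32,0],[-48,-64,0],[-72,-96,0],[-96,-128,0],[-120,-160,0]], "turn": [[0,0,0],[0,0,0],[0,0,0],[0,0,0],[0,0,0]]}}

```text
clock: 0.93
position: [318.1, 253.6, 205.1]
tcp_rot: [-3.142, -0.0, 2.877]
force: [0.4, -0.2, -0.6]
width: 30.7
finger_force: 0.0
```

Emit:
{"fn": "send_rows", "kwargs": {"translation": [[-24,-32,0],[-48,-64,0],[-72,-96,0],[-96,-128,0],[-120,-160,0]], "turn": [[0,0,0],[0,0,0],[0,0,0],[0,0,0],[0,0,0]]}}

```text
clock: 1.35
position: [392.1, 67.5, 205.4]
tcp_rot: [3.141, 0.001, 2.876]
force: [0.5, -0.4, 0.6]
width: 0.6
finger_force: 0.0
```

Emit:
{"fn": "send_rows", "kwargs": {"translation": [[-24,-32,0],[-48,-64,0],[-72,-96,0],[-96,-128,0],[-120,-160,0]], "turn": [[0,0,0],[0,0,0],[0,0,0],[0,0,0],[0,0,0]]}}

```text
clock: 1.77
position: [465.8, -118.5, 205.1]
tcp_rot: [3.141, -0.0, 2.875]
force: [-0.2, 0.7, 0.7]
width: 0.4
finger_force: 0.0
```

Emit:
{"fn": "send_rows", "kwargs": {"translation": [[-24,-33,0],[-48,-66,0],[-72,-99,0],[-96,-132,0],[-100,-138,0]], "turn": [[0,0,0],[0,0,-1.7],[0,0,-1.7],[0,0,-1.7],[0,0,-1.7]]}}

```text
clock: 2.18
position: [526.6, -280.8, 204.6]
tcp_rot: [-3.141, -0.0, 2.902]
force: [0.3, -0.9, 0.1]
width: 0.6
finger_force: 0.0
```

Emit:
{"fn": "send_rows", "kwargs": {"translation": [[0,0,0],[0,0,0],[0,0,0]], "turn": [[0,0,0],[0,0,0],[0,0,0]]}}

```text
clock: 2.43
position: [525.6, -274.3, 205.2]
tcp_rot: [3.141, -0.001, 2.907]
force: [0.2, 0.7, -0.2]
width: 0.6
finger_force: 0.0
```

Run:
```python
from h import *
o=bot.get_obs(); d=snap('wrist','w1'); print(o['position'],np.degrees(o['tcp_rot']),o['force'],d['hand_eye'].round(3))
```

```text
[ 525.57270877 -274.25850605  205.17198449] [ 1.79964163e+02 -4.87182767e-02  1.66536371e+02] [ 0.22975746  0.71716498 -0.23131546] [[   0.      -0.974   -0.227   65.979]
 [   1.      -0.       0.       0.228]
 [  -0.      -0.227    0.974 -178.374]
 [   0.       0.       0.       1.   ]]
```

View pics/w1.png

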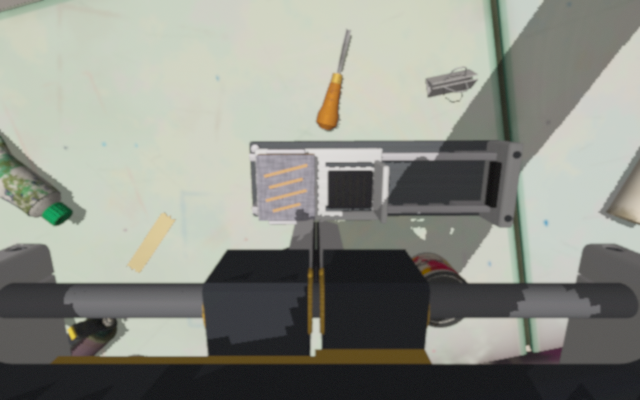

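Wrist view: button centre ≈ (351,189), plate's top edge ≈ (380,183), stop screws (516,154) and (507,218), closed fingertips near (317,235).

Run:
```python
from h import *
d=load('w1'); o=d['obs']
T=np.eye(4);T[:3,:3]=Ro.from_euler('xyz',o['tcp_rot']).as_matrix();T[:3,3]=o['position']
d['view']=np.linalg.inv(T@d['hand_eye'])
P=lambda u,v,z:world(d,u,v,z)
b=P(351,189,67);s=(P(516,154,56)+P(507,218,56))/2
print(b,world(d,351,189),s,np.degrees(np.arctan2(*(s-b)[[1,0]])),np.linalg.norm((s-b)[:2]))
for r in [(255,148,35)]:print(P(*r))
for u,v,z in[(329,170,67),(374,170,67),(329,209,67),(374,209,67),(384,165,94),(376,205,94)]:print((T[:3,:3].T@(P(u,v,z)-T[:3,3])).round(1))
c=cv2.resize(d['image'][130:240,240:400],None,fx=5,fy=5,interpolation=cv2.INTER_CUBIC); cv2.imwrite('pics/c2.png',c)
print(shift(b))
```

```text
[ 534.84525918 -239.13389586   67.        ] [ 535.05319632 -239.0780258    66.10141453] [574.24160878 -74.23782475  56.        ] 76.56299404901566 169.5369771808394
[ 473.48567605 -329.01224359   35.        ]
[ 18.5  13.7 138.2]
[ 18.5  58.8 138.2]
[-22.   14.1 138.2]
[-22.   60.5 138.2]
[ 27.1  62.7 111.2]
[-10.6  57.  111.2]
[ -0.85030421  36.11469707 138.41852812]
```

View pics/c2.png

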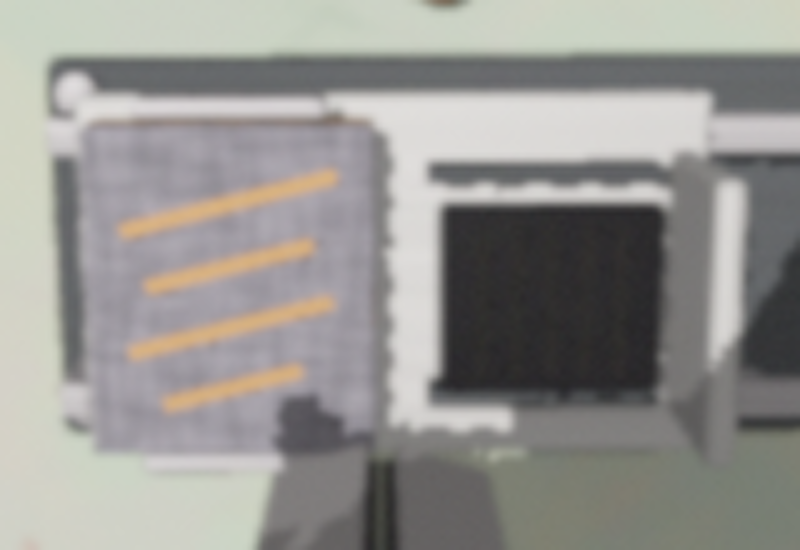

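Emit:
{"fn": "send_rows", "kwargs": {"translation": [[-1,20,30],[-1,41,60],[-1,41,95],[-1,41,125],[-1,41,130]], "turn": [[0,0,0],[0,0,0],[0,0,0],[0,0,0],[0,0,0]]}}

```text
clock: 2.9
position: [532.9, -232.0, 70.1]
tcp_rot: [3.138, -0.009, 2.908]
force: [-0.7, -0.5, -0.4]
width: 0.2
finger_force: 0.0
```

Emit:
{"fn": "send_rows", "kwargs": {"translation": [[0,0,0],[0,0,2],[0,0,4],[0,0,4]], "turn": [[0,0,0],[0,0,0],[0,0,0],[0,0,0]]}}

```text
clock: 3.23
position: [537.7, -237.0, 73.5]
tcp_rot: [-3.14, 0.003, 2.905]
force: [0.0, -0.2, -0.6]
width: 0.7
finger_force: 0.0
```

Run:
```python
from h import *
o=bot.get_obs(); print(o['position'],shift([534.85,-239.13,67]),o['force'])
d=snap('wrist','w2')
```

```text
[ 537.6970958  -236.98082385   73.50616681] [ 2.2865801  -2.74731817  6.50222373] [ 0.01143005 -0.20281758 -0.59411607]
```

View pics/w2.png

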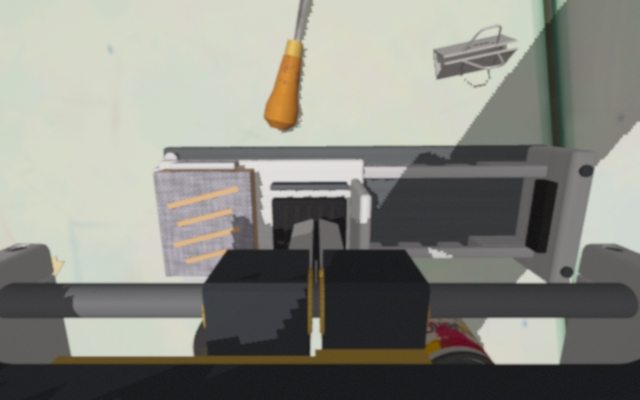

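Fingertips (316,225) stand over the button (272–347 px), clear behind the plate (~350). Pressing.

Emit:
{"fn": "send_rows", "kwargs": {"translation": [[2,0,0],[2,0,3],[2,0,6],[2,0,9],[2,0,12]], "turn": [[0,0,0],[0,0,0],[0,0,0],[0,0,0],[0,0,0]]}}

```text
clock: 3.7
position: [535.0, -236.1, 59.7]
tcp_rot: [-3.141, 0.001, 2.905]
force: [-0.1, 0.5, 4.6]
width: 0.3
finger_force: 1.8
```

Emit:
{"fn": "send_rows", "kwargs": {"translation": [[0,0,1],[0,0,2],[0,0,2],[0,0,2],[0,0,2]], "turn": [[0,0,0],[0,0,0],[0,0,0],[0,0,0],[0,0,0]]}}

```text
clock: 4.12
position: [535.0, -236.1, 57.8]
tcp_rot: [-3.141, 0.001, 2.905]
force: [-0.1, -0.9, 4.0]
width: 0.1
finger_force: 2.0
```

Emit:
{"fn": "send_rows", "kwargs": {"translation": [[0,0,1],[0,3,1],[0,6,1],[0,9,1],[0,12,1]], "turn": [[0,0,0],[0,0,0],[0,0,0],[0,0,0],[0,0,0]]}}

```text
clock: 4.53
position: [537.8, -224.0, 56.7]
tcp_rot: [-3.141, 0.001, 2.906]
force: [1.7, -2.5, 4.2]
width: 0.4
finger_force: 2.2
```

Emit:
{"fn": "send_rows", "kwargs": {"translation": [[0,4,0],[0,8,0],[0,12,0],[0,16,0],[0,20,0]], "turn": [[0,0,0],[0,0,0],[0,0,0],[0,0,0],[0,0,0]]}}

```text
clock: 4.95
position: [542.4, -204.3, 56.5]
tcp_rot: [-3.141, 0.0, 2.906]
force: [1.0, -2.6, 4.2]
width: 0.5
finger_force: 2.2
```

Emit:
{"fn": "send_rows", "kwargs": {"translation": [[0,5,0],[0,10,0],[0,15,0],[0,20,0],[0,25,0]], "turn": [[0,0,0],[0,0,0],[0,0,0],[0,0,0],[0,0,0]]}}

```text
clock: 5.37
position: [548.1, -179.8, 56.5]
tcp_rot: [-3.142, 0.0, 2.906]
force: [1.4, -3.6, 4.9]
width: 0.4
finger_force: 2.2
```

Emit:
{"fn": "send_rows", "kwargs": {"translation": [[0,5,0],[0,10,0],[0,15,0],[0,20,0],[0,25,0]], "turn": [[0,0,0],[0,0,0],[0,0,0],[0,0,0],[0,0,0]]}}

```text
clock: 5.78
position: [553.8, -155.5, 56.4]
tcp_rot: [3.142, -0.0, 2.905]
force: [1.5, -2.5, 5.2]
width: 0.5
finger_force: 2.2
```

Emit:
{"fn": "send_rows", "kwargs": {"translation": [[0,5,0],[0,10,0],[0,15,0],[0,20,0],[0,24,0]], "turn": [[0,0,0],[0,0,0],[0,0,0],[0,0,0],[0,0,0]]}}

```text
clock: 6.2
position: [559.4, -132.0, 56.4]
tcp_rot: [3.141, -0.0, 2.906]
force: [0.5, -3.2, 4.0]
width: 0.4
finger_force: 2.2
```

Emit:
{"fn": "send_rows", "kwargs": {"translation": [[0,3,0],[0,6,0],[0,9,0],[0,12,0],[0,15,0]], "turn": [[0,0,0],[0,0,0],[0,0,0],[0,0,0],[0,0,0]]}}

```text
clock: 6.62
position: [562.7, -117.9, 56.3]
tcp_rot: [-3.141, -0.001, 2.905]
force: [-0.5, -3.4, 4.0]
width: 0.2
finger_force: 2.2
```

Emit:
{"fn": "send_rows", "kwargs": {"translation": [[0,1,0],[0,2,0],[0,3,0],[0,4,0],[0,5,0]], "turn": [[0,0,0],[0,0,0],[0,0,0],[0,0,0],[0,0,0]]}}

```text
clock: 7.03
position: [564.0, -113.3, 56.4]
tcp_rot: [-3.142, -0.0, 2.905]
force: [-0.6, -4.9, 5.0]
width: 0.4
finger_force: 2.1
```

Emit:
{"fn": "send_rows", "kwargs": {"translation": [[0,1,0],[0,2,0],[0,3,0]], "turn": [[0,0,0],[0,0,0],[0,0,0]]}}

```text
clock: 7.28
position: [564.8, -110.3, 56.5]
tcp_rot: [-3.142, -0.0, 2.905]
force: [-0.8, -3.9, 3.2]
width: 0.4
finger_force: 2.1
```

Emit:
{"fn": "send_rows", "kwargs": {"translation": [[0,1,0],[0,2,0],[0,3,0]], "turn": [[0,0,0],[0,0,0],[0,0,0]]}}

```text
clock: 7.53
position: [565.0, -109.5, 56.5]
tcp_rot: [-3.137, -0.0, 2.907]
force: [-5.4, -14.1, 3.8]
width: 0.6
finger_force: 9.2
```

Emit:
{"fn": "send_rows", "kwargs": {"translation": [[0,-1,0],[0,-1,-3],[0,-1,-7],[0,-1,-12],[0,-1,-18]], "turn": [[0,0,0],[0,0,0],[0,0,0],[0,0,0],[0,0,0]]}}

```text
clock: 7.95
position: [563.4, -109.0, 72.4]
tcp_rot: [-3.14, -0.004, 2.906]
force: [-1.5, -7.9, -5.7]
width: 0.2
finger_force: 3.9
```

Emit:
{"fn": "send_rows", "kwargs": {"translation": [[0,-2,-6],[0,-5,-20],[0,-5,-45],[0,-5,-75],[0,-5,-75]], "turn": [[0,0,0],[0,0,0],[0,0,0],[0,0,0],[0,0,0]]}}

```text
clock: 8.37
position: [567.1, -113.4, 154.9]
tcp_rot: [3.141, 0.009, 2.906]
force: [0.9, -0.1, 1.1]
width: 0.3
finger_force: 0.0
```

Emit:
{"fn": "send_rows", "kwargs": {"translation": [[0,-20,-20],[0,-40,-40],[0,-40,-40],[0,-40,-40]], "turn": [[0,0,0],[0,0,0],[0,0,0],[0,0,0]]}}

```text
clock: 8.7
position: [555.0, -152.0, 189.5]
tcp_rot: [3.14, 0.001, 2.904]
force: [-0.6, 0.6, -0.5]
width: 0.5
finger_force: 0.0
```

Run:
```python
from h import *
o=bot.get_obs(); d=snap('wrist','w3')
T=np.eye(4);T[:3,:3]=Ro.from_euler('xyz',o['tcp_rot']).as_matrix();T[:3,3]=o['position']
print(o['position'],o['force'],o['clock'])
```

```text
[ 554.98505159 -151.95912833  189.48792127] [-0.60153473  0.57230374 -0.54971561] 8.7
```

View pics/w3.png

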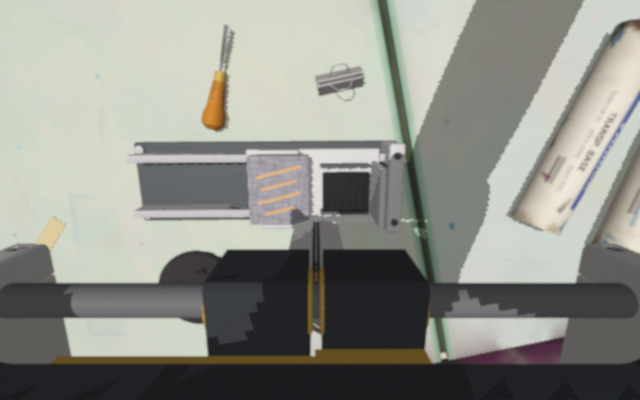

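The carriage is now at the stop (plate ~380, stop ~393); the button (346,193) appears up. I'll check its height and place.

Run:
```python
from h import *
d=load('w3'); o=d['obs']
T=np.eye(4);T[:3,:3]=Ro.from_euler('xyz',o['tcp_rot']).as_matrix();T[:3,3]=o['position']
d['view']=np.linalg.inv(T@d['hand_eye'])
b=world(d,346,193,67);s=(world(d,398,156,56)+world(d,394,223,56))/2
print(b,[world(d,u,v)[2].round(1) for u,v in[(346,193),(335,185),(355,200),(280,190)]],s,np.linalg.norm((s-b)[:2]), np.linalg.norm(b[:2]-[534.85,-239.13]))
```

```text
[ 563.67760667 -123.33656255   67.        ] [np.float64(66.5), np.float64(66.0), np.float64(66.2), np.float64(59.2)] [575.44423974 -73.63773953  56.        ] 51.072758524278626 119.32791401363676
```

```bash
python3 -c "
from plant import bot
print(bot.close_job())"
```

```text
the job is handed in; nothing more can be done
None
```

The job is handed in at about 9 s on the robot's clock: I pressed the button and held it down while pushing the carriage to the end stop (about 119 mm of travel measured). I then released it, the button sprang back to its up height, and the arm is clear, with the tin, baren, clip and gouge left alone.

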